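# Close the cassette basket and hold it over the wax well

## Robot

A 6-joint arm with a two-finger parallel gripper is mounted at the origin on the work surface. World frame = base frame: x ahead of the robot, y to its left, z up, the work surface at z = 0. Lengths are in m, angles in rad, forces in N, time in s.
With the tool pointing down it reaches from about 0.35 to 0.725 m from the base axis. Payload 4.3 kg.
Tool frame: the origin (TCP) lies at the very end of the fingers, on their centre line; the grasp point (between the pads) lies 19 mm behind it (arm.grasp_offset is the distance from the TCP to the grasp point, in m); z points along the fingers, x is the direction in which the jaws open and shut, and the axes are right-handed (so a half turn about z gives the same grasp; the last joint's range is limited). The gripper opens to 85 mm and grips with 20 to 120 N. Pads are 22 mm wide; open, the fingers measure 114 mm over their backs; the gripper's body (76 mm by 85 mm) begins 54 mm behind the grasp point. The pads swing forward as they close: fully open they stand 13 mm farther back than shut.
Start: joints at [-1.409, 0.377, 0.081, 1.274, 0, 1.46], TCP at [0.154, -0.554, 0.194] pointing down, gripper open.
Joint ranges: [-2.72, 2.72], [-0.84, 1.66], [-1.02, 1.22], [-1.77, 2.12], [-1.37, 1.28], [-3.14, 3.14]. Speed limits (rad/s): [2.57, 2.57, 3.14, 3.14, 3.14, 3.14].

## Interface

Orientations are given as a rotation vector (axis times angle).
In Python, from workcell import arm, camera, camera_model, trace gives the robot as it stands.
- The arm moves only by the tool drive_tool, never from a script. Its arguments are lists of equal length, an entry for each row: "rotation": the turn, a rotation vector about the tool's x, y, z each as a share of 180 degrees, from -1 to 1, a list of three; "offset": the shift along the tool's x, y, z each as a share of 12 cm, from -1 to 1, a list of three; "grip": the gripper's target within -1 to 1 (shut at 1, half-way at 0, fully open at -1). In form: {"rotation": [[rx, ry, rz], ...], "offset": [[tx, ty, tz], ...], "grip": [grip, ...]}. A call has 1 to 8 rows; each row is the pose to reach, as a shift and turn from the pose measured when the call began, along the tool's axes at that moment, turning the shorter way round; what a row does not reach only later rows make up. A row lasts 1/8 s, in which the tool goes at most 62.5 mm and 10.7 degrees, less where a joint would pass 70% of its speed; a pose out of reach is approached as far as the arm can. A call with a number of a shift or a turn outside -1 to 1 is refused whole. A call with a gripper value outside its range is refused whole. The fingers move at their own pace and stop on an object; the grip force is fixed at half the most. Time passes only in rows, so rows that repeat a pose let the fingers close. It gives the time, the measured TCP pose, the force and the opening at its end, in the units of the state.
- arm.observe(): the state, without advancing time (a new reading comes with each control period).
- camera(name): name is "scene" or "top" or "wrist"; returns the picture (384x512x3 uint8, red, green, blue); there is no depth.
- camera_model(name): a dict with "fovy" (degrees; the focal length in pixels is half the picture's height over the tangent of half this angle, whatever the lens; pixels are square), "cx", "cy" (the principal point, pixels), "xyz" and "orientation" of the camera in the world; the wrist camera has in their place "tool_from_camera" (4x4, takes a point from camera to tool coordinates, whose origin is the TCP and whose axes are the tool frame's). Camera axes: x right, y up, looking along -z (the intrinsics and any distortion apply to the point x, -y, -z); pixel columns grow to the right and rows downward; lengths in m; the calibration is good to about 2 mm. A picture is of the moment at which its call begins: read the wrist's pose just before it. camera_model takes no time and is no camera call.
- arm.job_done(): hands the job in, once; it reports no verdict.
Trained networks look in the newest picture that a camera, given by its name, has taken for a name from the list of things; names that differ only in an ending like _2 or _b are one class to them, and where a whole thing is asked for, a point or a joint stands for the part that bears it (a point fixed in the world has none). Each returns a list of dicts, best first, with "p" (0 to 1); they miss things now and then, are a little off and sometimes report something else, mostly with a low value. They report only what shows in the picture. A call takes as long as a camera call.
- trace(label, camera): "pixels" (384x512 bool, what is visible of it) and "at" ([row, column] in pixels, amid what is visible of it).
The state is a dict: "t": time; "qpos": joint angles; "joint_vel": joint speeds; "tau": joint torques, N m; "ee_pos": TCP position; "tool_rot": TCP orientation; "force": force on the tool from outside, world axes, zero at the start; "moment": the same for the moment, N m; "grip_width": finger opening in m.
Only numpy, scipy, OpenCV 4.12 (cv2) and the standard library are available. Lean on these libraries where they do the work, as an engineer would, in place of code of your own. Each camera call takes 0.05 s, during which the arm holds its last target. There are 200 camera calls.

## Task

Put the lid squarely on the loaded cassette basket so that it sits fully down, then take hold of the closed basket itself, carry it level over the top of the splash screen without touching the screen, and hold it still just above the wax bath (1 to 2 cm over the deck), centred over the well and turned in line with it, ready to be lowered in, touching nothing of the bath. Finish like that, still holding the basket: do not lower it into the well, put it down or let go. Leave the bottle, the jar and the spare cassette where they are.

Things in the scene. Friction and masses are not known exactly. Their poses are not given: they have to be found in the camera images.
- basket: Loose open steel box with perforated sides, white cassettes inside; 95 mm long (own x), 60 mm wide (y), 48 mm high, walls 5 mm; 0.2 to 0.4 kg; alike both ways round. Origin: centre of its underside, z up. Stands on the bench, left or right of the screen. With the lid on, the lid's grip rises 27 mm above the rim: fingers take the basket from above across its width, astride that grip
- lid: Loose steel lid on the bench, right way up, some 125 mm from the basket on the robot's side; 0.1 kg. Plate 91 (own x) x 58 (y) x 3 mm; skirt under it 80 x 45 mm, 8 mm deep, fits inside the basket with 2.5 mm play; black grip bar in mid-top 44 (x) x 10 (y) x 24 mm high. Origin: centre of skirt's underside, z up; plate top z = 11, grip top z = 35 mm; seated: 40 mm above basket's origin
- bath: Fixed white bench-top wax bath with steel deck, 240 mm (own x) by 180 mm (own y), deck 100 mm above the bench, with a rectangular well in the middle. It stands on the other side of the screen from the basket. Origin: centre of its underside; z up
- well (a point): Centre of the well's mouth, level with the bath's deck (100 mm above the bench). Axes as the bath's: the mouth measures 112 mm along x and 78 mm along y; the well is about 70 mm deep. The basket fits in with its length along the well's x, either way round
- screen: Fixed upright white sheet-metal splash screen between basket and bath: 260 mm long (own x), 6 mm thick, top edge 160 mm above the bench, on two feet 60 mm wide. Origin: centre of its underside; own y across it
- reagent_bottle: Loose amber bottle, 60 mm across, 130 mm high, beyond the screen's far end; leave alone. Origin: centre of its underside
- specimen_jar: Loose pale jar with white cap, 56 mm across, 75 mm high, beyond the screen's far end; leave alone. Origin: centre of its underside
- spare_cassette: Loose flat white cassette 40 x 28 x 7 mm on the bench at the screen's near end; leave alone. Origin: centre of its underside

How it is judged:
By the outcome, as a careful person would: the job done as asked, in the order asked, and still so for the second after the job is handed in, while the arm keeps its last pose, push and grip.
It also fails if it takes over 67 s, if anything falls off the work surface, if the arm or the gripper's body presses on something with over 40 N, if the wrist force passes 120 N, or if a joint passes its speed limit or range.

## Working session

There is one attempt and no reset: what is moved stays moved. The work goes in short steps, Python scripts to look and compute and a tool call to move; the robot and the scene stay as the last step left them, time stands still between calls to the robot, and variables do not carry over. Pictures are saved under pics/ and viewed, about 8 in all and at most 12, crops included, and the job is handed in when it is done.

Besides the shell and the picture viewer there is one more tool, called after "Request:" as name(argument=value, ...) on one line, values as JSON. drive_tool: Moves the arm, as the interface text tells. Its arguments: {"type":"object","properties":{"rotation":{"type":"array","items":{"type":"array","items":{"type":"number","minimum":-1,"maximum":1}}},"offset":{"type":"array","items":{"type":"array","items":{"type":"number","minimum":-1,"maximum":1}}},"grip":{"type":"array","items":{"type":"number"}}},"required":["rotation","offset","grip"]}

```bash
ls; mkdir -p pics; python3 - <<'E'
from workcell import arm,camera,camera_model,trace
import cv2,numpy as np
print(arm.observe(), arm.grasp_offset)
ims=[]
for n in("scene","top"):
    im=camera(n); cv2.imwrite(f"pics/{n}0.png",im[...,::-1]); print(n,camera_model(n))
    for l in("basket","lid","bath","screen"):
        print(l,[(round(d['p'],2),d['at'],d['pixels'].sum()) for d in trace(l,n)][:2])
print(camera_model("wrist"))
E
```

```text
pics
{'t': 0.0, 'qpos': array([-1.40929731e+00,  3.78078642e-01,  7.96427406e-02,  1.27441308e+00,
       -7.56166289e-06,  1.46046198e+00]), 'joint_vel': array([-0.00138198,  0.00035187, -0.00121722,  0.00047053, -0.00202108,
        0.00199   ]), 'tau': array([ 2.49458126e-04, -4.63602841e+01,  2.69877040e+01,  2.07941345e-02,
       -1.12443538e-04, -6.06077620e-06]), 'ee_pos': array([ 0.15425213, -0.55316355,  0.1925586 ]), 'tool_rot': array([-2.50083420e+00,  1.89909983e+00,  2.34463433e-03]), 'force': array([ 0.09515741, -0.72301642,  0.46857566]), 'moment': array([-0.00439841, -0.02150926,  0.04460359]), 'grip_width': 0.08582239869873451} 0.0187
scene {'fovy': 43.636101520273556, 'cx': 247.40414369486564, 'cy': 198.2934632430232, 'xyz': array([ 1.38611468, -0.07800144,  0.65166015]), 'orientation': array([0.74879461, 0.70932434, 1.41742544])}
basket []
lid [(0.77, [188.5, 355.1], np.int64(499))]
bath [(0.57, [223.6, 159.8], np.int64(11139))]
screen [(0.95, [195.5, 273.7], np.int64(2210))]
top {'fovy': 49.55998924433662, 'cx': 255.85772291088796, 'cy': 190.11474255063305, 'xyz': array([ 0.43920381, -0.04677212,  0.92410855]), 'orientation': array([ 0.16248189, -0.15722549, -1.55564001])}
basket [(0.95, [210.9, 120.9], np.int64(1553))]
lid [(0.69, [261.6, 136.0], np.int64(1132))]
bath [(0.87, [191.9, 337.2], np.int64(10970)), (0.44, [120.8, 200.6], np.int64(878))]
screen []
{'fovy': 66.54667388018022, 'cx': 253.41246350847345, 'cy': 191.95611381731655, 'tool_from_camera': array([[ 9.99998725e-01,  9.89802756e-04,  1.25337387e-03,
         1.97942001e-04],
       [ 1.32446202e-03, -9.52508151e-01, -3.04510210e-01,
        -7.70415631e-02],
       [ 8.92443786e-04,  3.04511482e-01, -9.52508247e-01,
        -1.80762139e-01],
       [ 0.00000000e+00,  0.00000000e+00,  0.00000000e+00,
         1.00000000e+00]])}
```

View pics/top0.png

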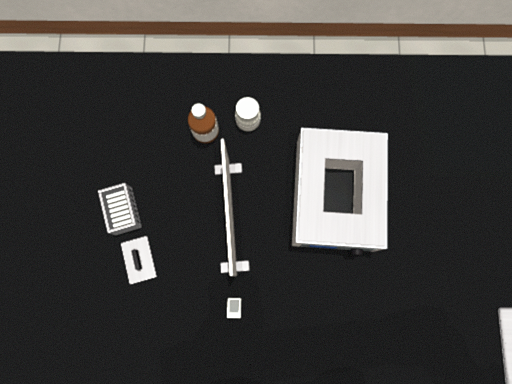

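View pics/scene0.png

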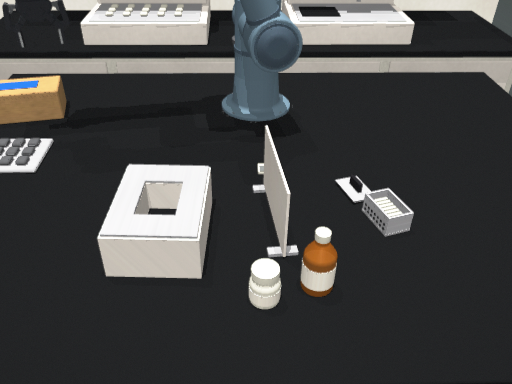

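```bash
cat > h.py <<'E'
from workcell import arm,camera,camera_model,trace
import cv2,numpy as np
from scipy.spatial.transform import Rotation as R
from scipy.optimize import minimize
def cam(n,st=None):
    m=camera_model(n); f=192/np.tan(np.radians(m['fovy']/2))
    if n=="wrist":
        st=st or arm.observe(); T=np.eye(4); T[:3,:3]=R.from_rotvec(st['tool_rot']).as_matrix(); T[:3,3]=st['ee_pos']
        T=T@m['tool_from_camera']; return f,m['cx'],m['cy'],T[:3,:3],T[:3,3]
    return f,m['cx'],m['cy'],R.from_rotvec(m['orientation']).as_matrix(),np.array(m['xyz'])
def proj(c,P):
    f,cx,cy,r,t=c; q=(np.atleast_2d(P)-t)@r
    return np.c_[cx-f*q[:,0]/q[:,2], cy+f*q[:,1]/q[:,2]]
def back(c,uv,z):
    f,cx,cy,r,t=c; uv=np.atleast_2d(uv).astype(float)
    d=np.c_[(uv[:,0]-cx)/f,-(uv[:,1]-cy)/f,-np.ones(len(uv))]@r.T
    return t+d*((z-t[2])/d[:,2])[:,None]
def box(a,b,z0,z1): return np.array([[sx*a/2,sy*b/2,z] for sx in(-1,1) for sy in(-1,1) for z in(z0,z1)])
def place(p,B,z=0):
    c,s=np.cos(p[2]),np.sin(p[2]); return B@np.array([[c,s,0],[-s,c,0],[0,0,1]])+[p[0],p[1],z]
BOX=dict(basket=[box(.095,.06,0,.048)],lid=[box(.091,.058,.008,.011),box(.044,.010,.011,.035)],bath=[box(.24,.18,0,.1)])
def sil(c,p,boxes,z=0,S=4):
    im=np.zeros((384*S,512*S),np.uint8)
    for B in boxes:
        h=cv2.convexHull(((proj(c,place(p,B,z))+.5)*S).astype(np.float32)); cv2.fillPoly(im,[np.round(h).astype(np.int32)],1)
    return im.astype(bool)
def fit(c,mask,boxes,p0,z=0,S=4):
    M=cv2.resize(mask.astype(np.uint8),None,fx=S,fy=S,interpolation=cv2.INTER_NEAREST).astype(bool)
    def cost(p):
        s=sil(c,p,boxes,z,S); return 1-(s&M).sum()/(s|M).sum()
    best=None
    for k in range(2):
        r=minimize(cost,p0 if best is None else best.x,method='Nelder-Mead',options=dict(initial_simplex=np.array(p0 if best is None else best.x)+np.array([[0,0,0],[.01,0,0],[0,.01,0],[0,0,.15]])/(1+k),xatol=1e-4,fatol=1e-5,maxiter=150))
        best=r if best is None or r.fun<best.fun else best
    return best.x,1-best.fun
E
python3 - <<'E'
from h import *
camera("top"); c=cam("top")
for l,h in(("basket",.024),("lid",.01),("bath",.08)):
    m=trace(l,"top")[0]['pixels']; ys,xs=np.nonzero(m); p=back(c,[xs.mean(),ys.mean()],h)[0]
    res=[fit(c,m,BOX[l],[p[0],p[1],a]) for a in(0,.8,1.57,2.35)]
    x,q=max(res,key=lambda r:r[1]); print(l,x.round(4),np.degrees(x[2]).round(1),round(q,3))
# well rectangle: dark/grey pixels inside the deck, screen ends
for n,u,z in(("screen top",[[223,140],[233,275]],.16),("bottle",[[204,138]],.0),("cass",[[234,308]],.007),("deck",[[302,130],[387,133],[386,248],[297,244]],.1),("wellmouth",[[325,159],[362,161],[361,214],[324,212]],.1)):
    print(n,back(c,u,z).round(3).tolist())
E
```

```text
basket [0.5796 0.2559 0.311 ] 17.8 0.974
lid [0.4716 0.2128 0.2829] 16.2 0.962
bath [ 0.6192 -0.2172 -0.0545] -3.1 0.979
screen top [[0.695, 0.021, 0.16], [0.441, -0.004, 0.16]]
bottle [[0.753, 0.079, 0.0]]
cass [[0.372, 0.001, 0.007]]
deck [[0.738, -0.138, 0.1], [0.733, -0.315, 0.1], [0.496, -0.3, 0.1], [0.502, -0.125, 0.1]]
wellmouth [[0.676, -0.185, 0.1], [0.673, -0.26, 0.1], [0.563, -0.254, 0.1], [0.566, -0.18, 0.1]]
```

```bash
cat >> h.py <<'E'
def plan(ws,st=None,tilt=False):
    """waypoints x,y,z,yaw(deg of tool x); prints args per call"""
    st=st or arm.observe(); p=st['ee_pos']; r=R.from_rotvec(st['tool_rot'])
    for w in ws:
        y=np.radians(w[3]); t=R.from_euler('z',y)*R.from_euler('x',np.pi)
        o=r.inv().apply(np.array(w[:3])-p)/.12; v=(r.inv()*t).as_rotvec()/np.pi
        print(w,'off',o.round(3).tolist(),'rot',v.round(4).tolist(),'|off|mm',round(120*np.linalg.norm(o)))
        p=np.array(w[:3]); r=t
E
python3 - <<'E'
from h import *
plan([(.22,-.50,.24,-10),(.31,-.43,.27,50),(.38,-.34,.27,106.5),(.41,-.24,.27,106.5),(.42,-.13,.27,106.5),(.43,-.02,.27,106.5),(.44,.09,.26,106.5),(.455,.2,.2,106.5)])
E
```

```text
(0.22, -0.5, 0.24, -10) off [-0.286, -0.648, -0.387] rot [0.0, -0.0, -0.3579] |off|mm 97
(0.31, -0.43, 0.27, 50) off [0.637, -0.705, -0.25] rot [0.0, 0.0, -0.3333] |off|mm 118
(0.38, -0.34, 0.27, 106.5) off [0.949, -0.035, -0.0] rot [0.0, 0.0, -0.3139] |off|mm 114
(0.41, -0.24, 0.27, 106.5) off [0.728, 0.476, 0.0] rot [0.0, 0.0, 0.0] |off|mm 104
(0.42, -0.13, 0.27, 106.5) off [0.855, 0.34, 0.0] rot [0.0, 0.0, 0.0] |off|mm 110
(0.43, -0.02, 0.27, 106.5) off [0.855, 0.34, 0.0] rot [0.0, 0.0, 0.0] |off|mm 110
(0.44, 0.09, 0.26, 106.5) off [0.855, 0.34, 0.083] rot [0.0, 0.0, 0.0] |off|mm 111
(0.455, 0.2, 0.2, 106.5) off [0.843, 0.38, 0.5] rot [0.0, 0.0, 0.0] |off|mm 126
```

Request:
drive_tool(rotation=[[0, 0, -0.358], [0, 0, -0.358], [0, 0, -0.358], [0, 0, -0.358], [0, 0, -0.358], [0, 0, -0.358], [0, 0, -0.358], [0, 0, -0.358]], offset=[[-0.286, -0.648, -0.387], [-0.286, -0.648, -0.387], [-0.286, -0.648, -0.387], [-0.286, -0.648, -0.387], [-0.286, -0.648, -0.387], [-0.286, -0.648, -0.387], [-0.286, -0.648, -0.387], [-0.286, -0.648, -0.387]], grip=[-1, -1, -1, -1, -1, -1, -1, -1])

```text
t: 1.7
ee_pos: [0.2201, -0.5, 0.24]
tool_rot: [3.129, -0.278, 0.0]
force: [-0.6, -0.1, -0.2]
grip_width: 0.0854
```

Request:
drive_tool(rotation=[[0, 0, -0.333], [0, 0, -0.333], [0, 0, -0.333], [0, 0, -0.333], [0, 0, -0.333], [0, 0, -0.333], [0, 0, -0.333]], offset=[[0.637, -0.705, -0.25], [0.637, -0.705, -0.25], [0.637, -0.705, -0.25], [0.637, -0.705, -0.25], [0.637, -0.705, -0.25], [0.637, -0.705, -0.25], [0.637, -0.705, -0.25]], grip=[-1, -1, -1, -1, -1, -1, -1])

```text
t: 2.58
ee_pos: [0.3102, -0.4302, 0.27]
tool_rot: [2.851, 1.319, -0.0]
force: [0.2, -0.2, -0.4]
grip_width: 0.0853
```

Request:
drive_tool(rotation=[[0, 0, -0.314], [0, 0, -0.314], [0, 0, -0.314], [0, 0, -0.314], [0, 0, -0.314], [0, 0, -0.314], [0, 0, -0.314]], offset=[[0.95, -0.035, 0], [0.95, -0.035, 0], [0.95, -0.035, 0], [0.95, -0.035, 0], [0.95, -0.035, 0], [0.95, -0.035, 0], [0.95, -0.035, 0]], grip=[-1, -1, -1, -1, -1, -1, -1])

```text
t: 3.45
ee_pos: [0.3808, -0.3406, 0.27]
tool_rot: [1.891, 2.509, -0.0]
force: [0.2, -0.3, 0.0]
grip_width: 0.0856
```

Request:
drive_tool(rotation=[[0, 0, 0], [0, 0, 0], [0, 0, 0]], offset=[[0.73, 0.475, 0], [0.73, 0.475, 0], [0.73, 0.475, 0]], grip=[-1, -1, -1])

```text
t: 3.82
ee_pos: [0.4119, -0.2385, 0.2704]
tool_rot: [1.889, 2.51, 0.0]
force: [0.6, -1.1, -0.1]
grip_width: 0.0852
```

Request:
drive_tool(rotation=[[0, 0, 0], [0, 0, 0], [0, 0, 0]], offset=[[0.855, 0.34, 0], [0.855, 0.34, 0], [0.855, 0.34, 0]], grip=[-1, -1, -1])

```text
t: 4.2
ee_pos: [0.4226, -0.1269, 0.2707]
tool_rot: [1.885, 2.512, 0.001]
force: [-0.4, -0.1, 0.7]
grip_width: 0.0857
```

Request:
drive_tool(rotation=[[0, 0, 0], [0, 0, 0], [0, 0, 0]], offset=[[0.855, 0.34, 0], [0.855, 0.34, 0], [0.855, 0.34, 0]], grip=[-1, -1, -1])

```text
t: 4.58
ee_pos: [0.4336, -0.0161, 0.2707]
tool_rot: [1.882, 2.514, 0.0]
force: [0.0, -0.5, 0.5]
grip_width: 0.0853
```

Request:
drive_tool(rotation=[[0, 0, 0], [0, 0, 0], [0, 0, 0]], offset=[[0.855, 0.34, 0.08], [0.855, 0.34, 0.08], [0.855, 0.34, 0.08]], grip=[-1, -1, -1])

```text
t: 4.95
ee_pos: [0.4445, 0.0942, 0.2605]
tool_rot: [1.88, 2.515, -0.001]
force: [0.2, -0.0, 0.8]
grip_width: 0.0854
```

Request:
drive_tool(rotation=[[0, 0, 0], [0, 0, 0], [0, 0, 0], [0, 0, 0]], offset=[[0.84, 0.38, 0.5], [0.84, 0.38, 0.5], [0.84, 0.38, 0.5], [0.84, 0.38, 0.5]], grip=[-1, -1, -1, -1])

```text
t: 5.45
ee_pos: [0.4606, 0.2017, 0.2004]
tool_rot: [1.883, 2.513, -0.003]
force: [-0.1, 0.3, 0.8]
grip_width: 0.0851
```

```bash
python3 - <<'E'
from h import *
st=arm.observe(); print(st['ee_pos'],st['tool_rot'])
c=cam("wrist",st); im=camera("wrist").copy()
for l,p0 in(("basket",[.58,.256,.31]),("lid",[.472,.213,.283])):
    d=trace(l,"wrist"); print([(round(k['p'],2),k['at']) for k in d])
    if not d: continue
    m=d[0]['pixels']; x,q=fit(c,m,BOX[l],p0); print(l,x.round(4),np.degrees(x[2]).round(2),round(q,3))
    for B in BOX[l]:
        for u in proj(c,place(x,B)): cv2.circle(im,tuple(int(round(v)) for v in u),2,(255,0,0),-1)
cv2.imwrite("pics/w1.png",im[...,::-1])
E
```

```text
[0.46055105 0.20169994 0.20039671] [ 1.88281339  2.5126823  -0.00263745]
[(0.84, [254.3, 267.7])]
basket [0.5786 0.254  0.3051] 17.48 0.978
[(0.75, [170.7, 258.6])]
lid [0.4706 0.2107 0.289 ] 16.56 0.969
```

View pics/w1.png

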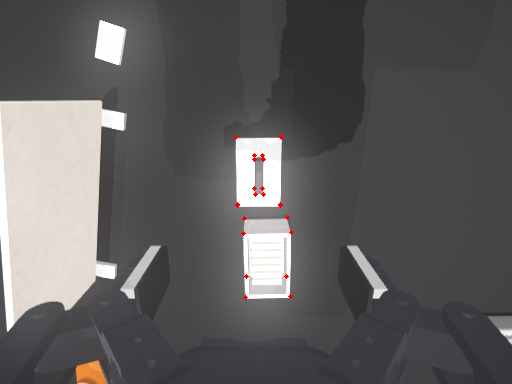

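```bash
python3 - <<'E'
from h import *
plan([(.4706,.2107,.09,106.56),(.4706,.2107,.0145,106.56)])
E
```

```text
(0.4706, 0.2107, 0.09, 106.56) off [0.049, 0.097, 0.928] rot [0.0006, 0.0005, -0.0016] |off|mm 112
(0.4706, 0.2107, 0.0145, 106.56) off [0.0, -0.0, 0.629] rot [0.0, 0.0, 0.0] |off|mm 76
```

Request:
drive_tool(rotation=[[0.0006, 0.0005, -0.0016], [0.0006, 0.0005, -0.0016], [0.0006, 0.0005, -0.0016], [0.0006, 0.0005, -0.0016]], offset=[[0.049, 0.097, 0.5], [0.049, 0.097, 0.928], [0.049, 0.097, 0.928], [0.049, 0.097, 0.928]], grip=[-1, -1, -1, -1])

```text
t: 6.1
ee_pos: [0.4722, 0.2105, 0.0923]
tool_rot: [1.879, 2.516, 0.003]
force: [0.4, -0.5, -0.2]
grip_width: 0.0855
```

Request:
drive_tool(rotation=[[0, 0, 0], [0, 0, 0], [0, 0, 0], [0, 0, 0], [0, 0, 0], [0, 0, 0], [0, 0, 0], [0, 0, 0]], offset=[[0, 0, 0.2], [0, 0, 0.4], [0, 0, 0.55], [0, 0, 0.63], [0, 0, 0.63], [0, 0, 0.63], [0, 0, 0.63], [0, 0, 0.63]], grip=[-1, -1, -1, -1, -1, 0.2, 0.5, 1])

```text
t: 7.1
ee_pos: [0.4727, 0.2107, 0.0172]
tool_rot: [1.878, 2.515, 0.004]
force: [-0.4, 0.2, -0.5]
grip_width: 0.0321
```

Request:
drive_tool(rotation=[[0, 0, 0], [0, 0, 0], [0, 0, 0], [0, 0, 0], [0, 0, 0], [0, 0, 0]], offset=[[0, 0, 0], [0, 0, 0], [0, 0, 0], [0, 0, 0], [0, 0, 0], [0, 0, 0]], grip=[1, 1, 1, 1, 1, 1])

```text
t: 7.85
ee_pos: [0.4727, 0.2107, 0.0171]
tool_rot: [1.878, 2.515, 0.004]
force: [-0.8, -0.2, -0.4]
grip_width: -0.0002
```

```bash
python3 - <<'E'
from h import *
st=arm.observe(); print(st['ee_pos'],st['tool_rot'])
a=camera("wrist");b=camera("scene")
cv2.imwrite("pics/w2.png",np.hstack([a[:,100:420],cv2.resize(b[120:270,270:450],None,fx=2.56,fy=2.56)])[...,::-1])
E
```

```text
[0.47269619 0.21065842 0.01712835] [1.8783526  2.51532061 0.00419358]
```

View pics/w2.png

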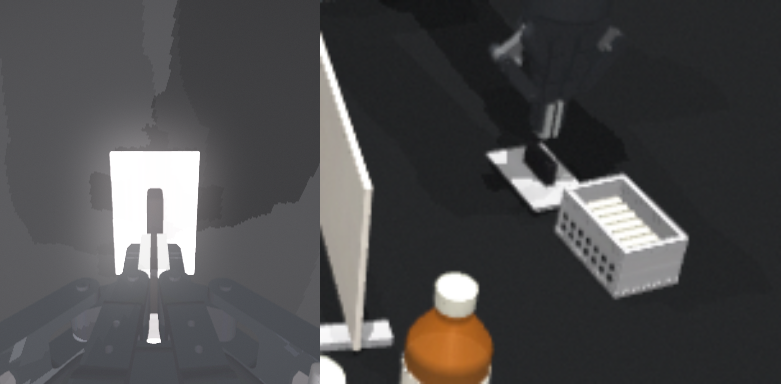

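```bash
python3 - <<'E'
from h import *
st=arm.observe(); T=R.from_rotvec(st['tool_rot'])
im=[]
for n in("wrist","scene"):
    c=cam(n,st); a=camera(n); 
    S=4; o=(150,170) if n=="wrist" else (330,130); w=(200,140) if n=="wrist" else (80,80)
    if n=="scene": S=7
    b=cv2.resize(a[o[1]:o[1]+w[1],o[0]:o[0]+w[0]],None,fx=S,fy=S,interpolation=cv2.INTER_CUBIC)
    def dot(P,col):
        for u in proj(c,P): cv2.circle(b,tuple(int(v) for v in ((u-o+.5)*S)),3,col,-1)
    dot(np.array([st['ee_pos']+T.apply([0,0,-d]) for d in(0,.0187)]),(255,0,0))
    dot(place([.4706,.2107,.289],BOX['lid'][1]),(0,255,0)); dot(place([.4706,.2107,.289],BOX['lid'][0]),(0,0,255))
    cv2.imwrite(f"pics/z_{n}.png",b[...,::-1]); im.append(cv2.resize(b,(400,280) if n=="wrist" else (400,400)))
cv2.imwrite("pics/z.png",np.vstack([im[0],im[1]])[:600,...,::-1] if 0 else np.hstack([cv2.copyMakeBorder(im[0],0,120,0,0,0),im[1]])[...,::-1])
E
```

```text
(no output)
```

View pics/z.png

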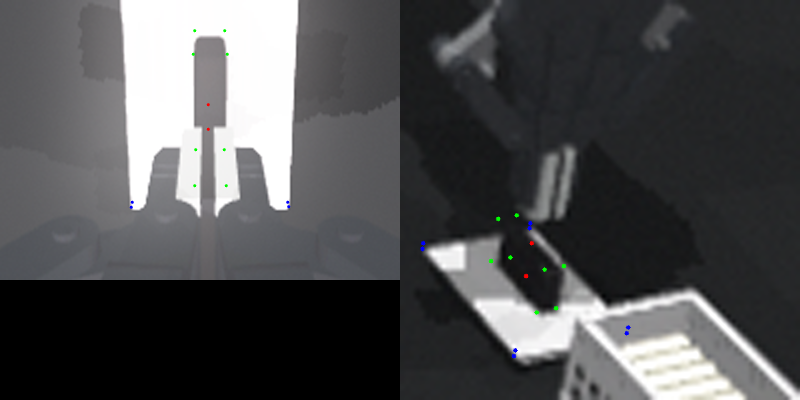

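Request:
drive_tool(rotation=[[0, 0, 0], [0, 0, 0], [0, 0, 0], [0, 0, 0], [0, 0, 0], [0, 0, 0], [0, 0, 0]], offset=[[0, 0, 0], [0, 0, 0], [0, 0, 0], [0, 0, 0], [0, 0, 0.03], [0, 0, 0.06], [0, 0, 0.08]], grip=[-1, -1, -1, -1, -1, -1, -1])

```text
t: 8.93
ee_pos: [0.4724, 0.2106, 0.0071]
tool_rot: [1.879, 2.516, 0.004]
force: [0.6, 0.5, -1.0]
grip_width: 0.0855
```

```bash
python3 - <<'E'
from h import *
st=arm.observe(); print(st['ee_pos'],st['tool_rot'],st['qpos'],st['force'])
a=camera("wrist");b=camera("scene")
cv2.imwrite("pics/w3.png",np.hstack([a[120:384],cv2.resize(b[100:210,300:420],(288,264))])[...,::-1])
E
```

```text
[0.47244178 0.21062018 0.00711426] [1.87851515 2.51563552 0.00356592] [ 2.96848395e-01  3.97569674e-01 -4.04044089e-01  7.66188050e-01
 -2.42902471e-04  8.86921808e-03] [ 0.62517036  0.45202479 -1.03355815]
```

View pics/w3.png

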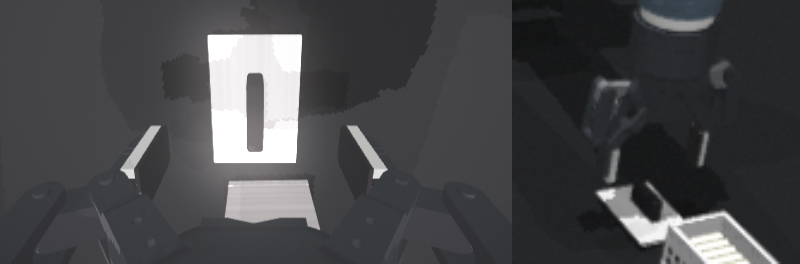

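Request:
drive_tool(rotation=[[0, 0, 0], [0, 0, 0], [0, 0, 0], [0, 0, 0]], offset=[[0, 0, 0.06], [0, 0, 0.12], [0, 0, 0.19], [0, 0, 0.19]], grip=[-1, -1, -1, -1])

```text
t: 9.52
ee_pos: [0.4714, 0.2102, -0.0167]
tool_rot: [1.879, 2.517, 0.001]
force: [0.5, -0.5, -0.2]
grip_width: 0.0856
```

Request:
drive_tool(rotation=[[0, 0, 0], [0, 0, 0], [0, 0, 0], [0, 0, 0], [0, 0, 0], [0, 0, 0], [0, 0, 0]], offset=[[0, 0, 0], [0, 0, 0], [0, 0, 0], [0, 0, 0], [0, 0, 0], [0, 0, 0], [0, 0, 0]], grip=[0, 0.7, 1, 1, 1, 1, 1])

```text
t: 10.4
ee_pos: [0.4718, 0.2104, -0.0164]
tool_rot: [1.879, 2.516, 0.002]
force: [-0.6, 1.5, 3.0]
grip_width: 0.0083
```

Request:
drive_tool(rotation=[[0, 0, 0], [0, 0, 0], [0, 0, 0], [0, 0, 0], [0, 0, 0]], offset=[[0, 0, 0], [0, 0, 0.02], [0, 0, 0.04], [0, 0, 0.06], [0, 0, 0.06]], grip=[0, 0, 0, 0, 0])

```text
t: 11.02
ee_pos: [0.4714, 0.2103, -0.024]
tool_rot: [1.879, 2.517, 0.001]
force: [-0.2, -0.7, -0.4]
grip_width: 0.0425
```

Request:
drive_tool(rotation=[[0, 0, 0], [0, 0, 0], [0, 0, 0], [0, 0, 0], [0, 0, 0], [0, 0, 0], [0, 0, 0]], offset=[[0, 0, 0], [0, 0, 0], [0, 0, 0], [0, 0, 0], [0, 0, 0], [0, 0, 0], [0, 0, 0]], grip=[0.5, 0.8, 1, 1, 1, 1, 1])

```text
t: 11.9
ee_pos: [0.4715, 0.2104, -0.0238]
tool_rot: [1.879, 2.517, 0.001]
force: [-0.5, -0.3, 4.0]
grip_width: 0.0086
```

```bash
python3 - <<'E'
from h import *
st=arm.observe(); print(st['ee_pos'],st['force'])
a=camera("wrist");b=camera("scene")
cv2.imwrite("pics/w4.png",np.hstack([a[120:384,100:420],cv2.resize(b[140:215,320:410],(317,264),interpolation=cv2.INTER_CUBIC)])[...,::-1])
E
```

```text
[ 0.47154772  0.21036233 -0.02381202] [-0.49870341 -0.29917757  3.98629055]
```

View pics/w4.png

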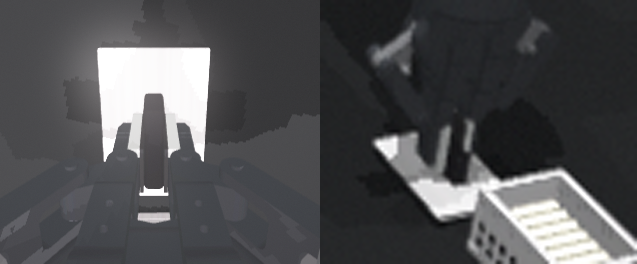

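```bash
python3 - <<'E'
from h import *
plan([(.4715,.2104,.056,106.51),(.5794,.2542,.056,107.48)])
E
```

```text
(0.4715, 0.2104, 0.056, 106.51) off [0.0, 0.0, -0.665] rot [0.0003, 0.0001, -0.0] |off|mm 80
(0.5794, 0.2542, 0.056, 107.48) off [0.094, 0.966, 0.0] rot [-0.0, 0.0, -0.0054] |off|mm 116
```

Request:
drive_tool(rotation=[[0.0003, 0, 0], [0.0003, 0, 0], [0.0003, 0, 0], [0.0003, 0, 0], [0.0003, 0, 0]], offset=[[0, 0, -0.1], [0, 0, -0.3], [0, 0, -0.5], [0, 0, -0.665], [0, 0, -0.665]], grip=[1, 1, 1, 1, 1])

```text
t: 12.62
ee_pos: [0.4731, 0.2108, 0.0577]
tool_rot: [1.878, 2.515, 0.004]
force: [0.5, -0.4, -0.5]
grip_width: 0.0089
```

Request:
drive_tool(rotation=[[0, 0, -0.0054], [0, 0, -0.0054], [0, 0, -0.0054], [0, 0, -0.0054], [0, 0, -0.0054], [0, 0, -0.0054]], offset=[[0.025, 0.25, 0], [0.05, 0.5, 0], [0.07, 0.75, 0], [0.094, 0.966, 0], [0.094, 0.966, 0], [0.094, 0.966, 0]], grip=[1, 1, 1, 1, 1, 1])

```text
t: 13.38
ee_pos: [0.5795, 0.254, 0.057]
tool_rot: [1.858, 2.532, 0.001]
force: [0.0, -0.7, -0.6]
grip_width: 0.0085
```

```bash
python3 - <<'E'
from h import *
st=arm.observe(); print(st['ee_pos'],st['force'],st['grip_width'])
plan([(.5794,.2542,st['ee_pos'][2],107.48)],st)
a=camera("wrist");b=camera("scene");t=camera("top");print([(round(d['p'],2),d['at']) for l in("basket","lid") for d in trace(l,"wrist")])
cv2.imwrite("pics/w5.png",np.hstack([a[100:384,100:420],cv2.resize(b[130:250,330:440],(260,284),interpolation=cv2.INTER_CUBIC),cv2.resize(t[170:270,80:180],(220,284))])[...,::-1])
E
```

```text
[0.57946854 0.25402651 0.05701884] [ 0.00085259 -0.72413281 -0.64397421] 0.008460964125736976
(0.5794, 0.2542, np.float64(0.057018844479568245), 107.48) off [0.002, -0.0, -0.0] rot [0.0003, 0.0001, -0.0] |off|mm 0
[(0.63, [152.2, 254.3]), (0.96, [214.1, 254.9])]
```

View pics/w5.png

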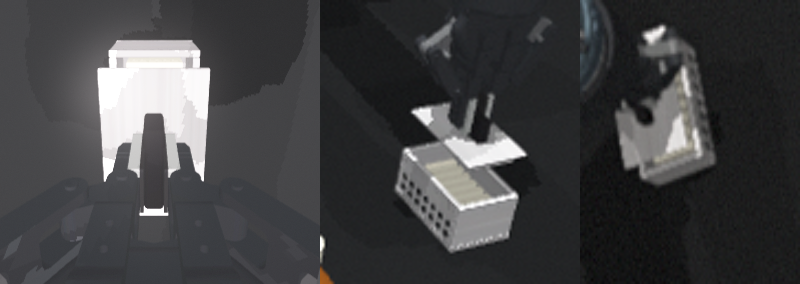

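```bash
python3 - <<'E'
from h import *
st=arm.observe(); c=cam("wrist",st)
yaw=2*np.arctan2(st['tool_rot'][1],st['tool_rot'][0])-np.pi/2
u=np.array([np.cos(yaw),np.sin(yaw)]); lp=st['ee_pos'][:2]-.0008*u; zl=st['ee_pos'][2]+.0238
print("lid",(proj(c,place([*lp,yaw],BOX['lid'][0],zl))[:4]-[100,100]).round(1).tolist())
print("bk",(proj(c,place([.5786,.254,.305],BOX['basket'][0]))[:4]-[100,100]).round(1).tolist())
a=camera("wrist"); cv2.imwrite("pics/w6.png",cv2.resize(a[120:190,180:330],None,fx=5,fy=5,interpolation=cv2.INTER_CUBIC)[...,::-1])
E
```

```text
lid [[97.6, 64.5], [96.5, 65.8], [209.5, 64.3], [210.6, 65.6]]
bk [[116.6, 36.8], [107.8, 46.2], [190.8, 36.7], [199.8, 46.0]]
```

View pics/w6.png

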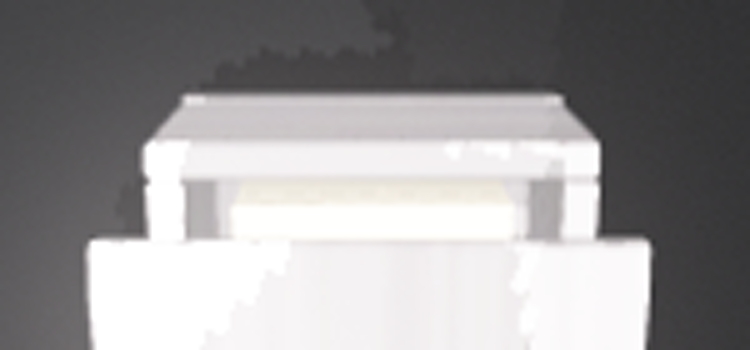

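Request:
drive_tool(rotation=[[0.0003, 0, 0], [0.0003, 0, 0], [0.0003, 0, 0], [0.0003, 0, 0], [0.0003, 0, 0], [0.0003, 0, 0]], offset=[[0, 0, 0.12], [0, 0, 0.22], [0, 0, 0.28], [0, 0, 0.3], [0, 0, 0.3], [0, 0, 0.3]], grip=[1, 1, 1, 1, 1, 1])

```text
t: 14.42
ee_pos: [0.5811, 0.2545, 0.0227]
tool_rot: [1.857, 2.531, 0.004]
force: [0.5, 0.0, -0.5]
grip_width: 0.0086
```

```bash
python3 - <<'E'
from h import *
st=arm.observe(); print(st['ee_pos'],st['force'],st['moment'])
plan([(.5795,.2542,.0155,107.48)],st)
E
```

```text
[0.58105305 0.25454222 0.0227449 ] [ 0.53427022  0.03875991 -0.49114442] [0.01806581 0.00068385 0.01362552]
(0.5795, 0.2542, 0.0155, 107.48) off [0.001, -0.013, 0.06] rot [0.0011, 0.0001, -0.0] |off|mm 7
```

Request:
drive_tool(rotation=[[0.001, 0, 0], [0.001, 0, 0], [0.001, 0, 0], [0.001, 0, 0], [0.001, 0, 0], [0.001, 0, 0]], offset=[[0.001, -0.013, 0], [0.001, -0.013, 0.01], [0.001, -0.015, 0.025], [0.001, -0.015, 0.04], [0.001, -0.015, 0.055], [0.001, -0.015, 0.055]], grip=[1, 1, 1, 1, 1, 1])

```text
t: 15.18
ee_pos: [0.5793, 0.2541, 0.0162]
tool_rot: [1.858, 2.533, 0.0]
force: [-0.0, 0.3, 1.0]
grip_width: 0.0085
```

```bash
python3 - <<'E'
from h import *
st=arm.observe(); print(st['ee_pos'],st['force'],st['moment'])
plan([(.5795,.2542,.0155,107.48)],st)
E
```

```text
[0.57929085 0.25410278 0.01620737] [-0.02932721  0.25951333  1.00538446] [0.02968328 0.13371128 0.01920601]
(0.5795, 0.2542, 0.0155, 107.48) off [0.0, 0.002, 0.006] rot [0.0001, 0.0001, -0.0001] |off|mm 1
```

Request:
drive_tool(rotation=[[0, 0, 0], [0, 0, 0], [0, 0, 0]], offset=[[0, 0.001, 0.006], [0, 0.001, 0.012], [0, 0.001, 0.016]], grip=[1, 1, 1])

```text
t: 15.55
ee_pos: [0.5793, 0.2542, 0.0162]
tool_rot: [1.858, 2.532, 0.001]
force: [-5.8, -1.9, 13.2]
grip_width: 0.0083
```

Request:
drive_tool(rotation=[[0, 0, 0], [0, 0, 0], [0, 0, 0], [0, 0, 0], [0, 0, 0], [0, 0, 0], [0, 0, 0]], offset=[[0, 0, 0], [0, 0, 0], [0, 0, 0], [0, 0, -0.1], [0, 0, -0.4], [0, 0, -0.8], [0, 0, -0.8]], grip=[0.3, 0.3, 0.3, 0.3, -1, -1, -1])

```text
t: 16.42
ee_pos: [0.5831, 0.2554, 0.1179]
tool_rot: [1.854, 2.528, 0.014]
force: [-0.2, 1.2, 0.0]
grip_width: 0.0823
```

```bash
python3 - <<'E'
from h import *
st=arm.observe(); print(st['ee_pos'],st['force'],st['grip_width']); c=cam("wrist",st)
a=camera("wrist");b=camera("scene")
cl=[box(.095,.06,0,.048),box(.044,.01,.051,.075)]
m=np.zeros((384,512),bool)
for l in("basket","lid"):
    d=trace(l,"wrist"); print(l,[(round(k['p'],2),k['at'],k['pixels'].sum()) for k in d])
    if d: m|=d[0]['pixels']
x,q=fit(c,m,cl,[.5786,.254,.305]); print(x,np.degrees(x[2]),q)
plan([(.5788,.2541,.04,107.48)],st)
cv2.imwrite("pics/w7.png",np.hstack([a[60:384,130:400],cv2.resize(b[150:250,340:440],(324,324),interpolation=cv2.INTER_CUBIC)])[...,::-1])
E
```

```text
[0.5830562  0.25538669 0.11790788] [-0.18175012  1.19435159  0.04836091] 0.08231163330229016
basket [(0.75, [130.3, 251.7], np.int64(530))]
lid [(0.87, [181.9, 253.6], np.int64(6598))]
[0.57947557 0.25400127 0.294574  ] 16.87784669845569 0.9726614389167416
(0.5788, 0.2541, 0.04, 107.48) off [0.001, -0.044, 0.649] rot [0.0035, 0.0001, -0.0] |off|mm 78
```

View pics/w7.png

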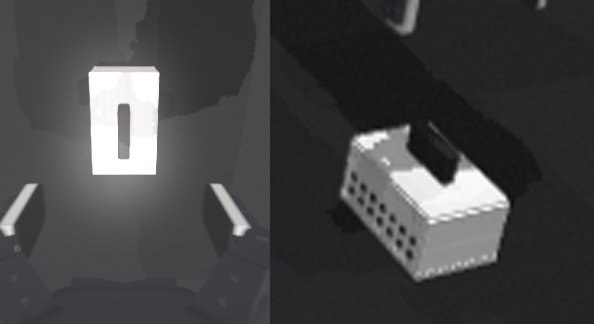

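Request:
drive_tool(rotation=[[0.0035, 0, 0.001], [0.0035, 0, 0.001], [0.0035, 0, 0.001], [0.0035, 0, 0.001], [0.0035, 0, 0.001]], offset=[[0, -0.042, 0.2], [0, -0.042, 0.4], [0, -0.042, 0.6], [0, -0.042, 0.65], [0, -0.042, 0.65]], grip=[-1, -1, -1, -1, -1])

```text
t: 17.25
ee_pos: [0.5726, 0.252, 0.0324]
tool_rot: [-1.857, -2.524, 0.018]
force: [-0.4, 0.3, 0.1]
grip_width: 0.0855
```

```bash
python3 - <<'E'
from h import *
st=arm.observe(); print(st['ee_pos'],st['force'],st['grip_width'])
plan([(.5788,.2541,-.024,107.2)],st)
E
```

```text
[0.57264807 0.25200154 0.03237777] [-0.35220154  0.27232394  0.07789171] 0.08551917422311706
(0.5788, 0.2541, -0.024, 107.2) off [0.002, 0.061, 0.469] rot [-0.0045, 0.0001, 0.0005] |off|mm 57
```

Request:
drive_tool(rotation=[[-0.004, 0, 0], [-0.004, 0, 0], [-0.004, 0, 0], [-0.004, 0, 0], [-0.004, 0, 0]], offset=[[0, 0.055, 0], [0, 0.055, 0], [0, 0.055, 0.1], [0, 0.055, 0.2], [0, 0.055, 0.2]], grip=[-1, -1, -1, -1, -1])

```text
t: 17.88
ee_pos: [0.5768, 0.2533, 0.0063]
tool_rot: [-1.861, -2.528, 0.007]
force: [-0.5, -0.7, -0.6]
grip_width: 0.0855
```

```bash
python3 - <<'E'
from h import *
st=arm.observe(); print(st['ee_pos'],st['force'],st['grip_width'])
plan([(.5788,.2541,-.024,107.2)],st)
E
```

```text
[0.57682889 0.25328186 0.00630818] [-0.51975914 -0.73233476 -0.60237808] 0.08551578831132484
(0.5788, 0.2541, -0.024, 107.2) off [0.002, 0.019, 0.252] rot [-0.0017, 0.0001, 0.0005] |off|mm 30
```

Request:
drive_tool(rotation=[[-0.0015, 0, 0], [-0.0015, 0, 0], [-0.0015, 0, 0], [-0.0015, 0, 0], [-0.0015, 0, 0], [-0.0015, 0, 0]], offset=[[0.001, 0.015, 0.06], [0.001, 0.015, 0.12], [0.001, 0.015, 0.18], [0.001, 0.015, 0.23], [0.001, 0.015, 0.23], [0.001, 0.015, 0.23]], grip=[-1, -1, -1, -1, -1, -1])

```text
t: 18.62
ee_pos: [0.5786, 0.2539, -0.0211]
tool_rot: [1.862, 2.53, -0.001]
force: [0.3, 0.2, -0.2]
grip_width: 0.0856
```

```bash
python3 - <<'E'
from h import *
st=arm.observe(); print(st['ee_pos'],st['force'],st['grip_width'])
plan([(.5788,.2541,-.024,107.2)],st)
b=camera("scene");a=camera("wrist")
cv2.imwrite("pics/w8.png",np.hstack([a[60:384,130:400],cv2.resize(b[110:240,330:440],(400,324),interpolation=cv2.INTER_CUBIC)])[...,::-1])
E
```

```text
[ 0.57856568  0.25392277 -0.02110685] [ 0.26616066  0.20123652 -0.17683386] 0.08563275256376096
(0.5788, 0.2541, -0.024, 107.2) off [0.001, 0.002, 0.024] rot [-0.0001, 0.0001, 0.0005] |off|mm 3
```

View pics/w8.png

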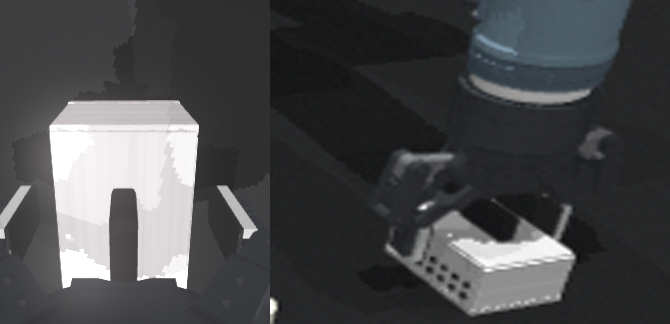

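Request:
drive_tool(rotation=[[0, 0, 0], [0, 0, 0], [0, 0, 0], [0, 0, 0]], offset=[[0, 0.001, 0.02], [0, 0.001, 0.04], [0, 0.001, 0.045], [0, 0.001, 0.045]], grip=[-1, -1, -1, -1])

```text
t: 19.23
ee_pos: [0.5787, 0.254, -0.0264]
tool_rot: [1.862, 2.53, -0.001]
force: [-0.7, -0.4, 0.6]
grip_width: 0.0856
```

Request:
drive_tool(rotation=[[0, 0, 0], [0, 0, 0], [0, 0, 0], [0, 0, 0], [0, 0, 0], [0, 0, 0]], offset=[[0, 0, 0], [0, 0, 0], [0, 0, 0], [0, 0, 0], [0, 0, 0], [0, 0, 0]], grip=[-0.6, -0.4, -0.2, 0.2, 1, 1])

```text
t: 19.98
ee_pos: [0.5788, 0.2542, -0.0261]
tool_rot: [1.862, 2.53, 0.0]
force: [-0.7, 0.3, 4.8]
grip_width: 0.0593
```

Request:
drive_tool(rotation=[[0, 0, 0], [0, 0, 0], [0, 0, 0], [0, 0, 0]], offset=[[0, 0, 0], [0, 0, 0], [0, 0, -0.05], [0, 0, -0.1]], grip=[1, 1, 1, 1])

```text
t: 20.48
ee_pos: [0.5779, 0.2537, -0.0148]
tool_rot: [-1.862, -2.53, 0.003]
force: [-0.1, -0.3, -3.1]
grip_width: 0.0592
```

```bash
python3 - <<'E'
from h import *
st=arm.observe(); print(st['ee_pos'],st['force'],st['moment'],st['grip_width'])
z=.19
plan([(.5788,.2541,.07,107.2),(.585,.23,z,107.2),(.595,.13,z,102),(.6,.03,z,96),(.605,-.07,z,91),(.612,-.16,z,87.5),(.619,-.218,z,87.5)],st)
E
```

```text
[ 0.57794653  0.25367592 -0.01477634] [-0.12647318 -0.31721277 -3.05350293] [-0.03305594  0.0123447   0.00169714] 0.05915444182943021
(0.5788, 0.2541, 0.07, 107.2) off [0.001, 0.006, -0.706] rot [-0.0006, 0.0002, 0.0005] |off|mm 85
(0.585, 0.23, 0.19, 107.2) off [-0.207, -0.01, -1.0] rot [0.0, 0.0, 0.0] |off|mm 123
(0.595, 0.13, 0.19, 102) off [-0.821, -0.167, -0.0] rot [-0.0, -0.0, 0.0289] |off|mm 100
(0.6, 0.03, 0.19, 96) off [-0.824, -0.133, -0.0] rot [0.0, -0.0, 0.0333] |off|mm 100
(0.605, -0.07, 0.19, 91) off [-0.833, -0.046, -0.0] rot [0.0, -0.0, 0.0278] |off|mm 100
(0.612, -0.16, 0.19, 87.5) off [-0.751, 0.045, 0.0] rot [-0.0, -0.0, 0.0194] |off|mm 90
(0.619, -0.218, 0.19, 87.5) off [-0.48, 0.079, 0.0] rot [0.0, 0.0, 0.0] |off|mm 58
```

Request:
drive_tool(rotation=[[0, 0, 0], [0, 0, 0], [0, 0, 0], [0, 0, 0], [0, 0, 0]], offset=[[0, 0, -0.1], [0, 0, -0.3], [0, 0, -0.5], [0, 0, -0.7], [0, 0, -0.7]], grip=[1, 1, 1, 1, 1])

```text
t: 21.1
ee_pos: [0.5803, 0.2544, 0.072]
tool_rot: [1.861, 2.528, 0.004]
force: [0.0, -0.1, -3.7]
grip_width: 0.0593
```

Request:
drive_tool(rotation=[[0, 0, 0], [0, 0, 0], [0, 0, 0], [0, 0, 0], [0, 0, 0], [0, 0, 0]], offset=[[0, 0, -0.15], [0, 0, -0.4], [0, 0, -0.7], [0, 0, -0.9], [0, 0, -1], [0, 0, -1]], grip=[1, 1, 1, 1, 1, 1])

```text
t: 21.85
ee_pos: [0.5801, 0.2544, 0.1918]
tool_rot: [1.861, 2.528, 0.004]
force: [-0.1, -0.1, -3.8]
grip_width: 0.0592
```

```bash
python3 - <<'E'
from h import *
st=arm.observe(); print(st['ee_pos'],st['force'],st['moment'],st['grip_width'])
z=.19
plan([(.59,.15,z,102),(.6,.05,z,96),(.605,-.05,z,91),(.612,-.14,z,87.5),(.619,-.218,z,87.5)],st)
E
```

```text
[0.58009019 0.25439425 0.19176276] [-0.13825273 -0.10625725 -3.8054232 ] [ 0.02951655  0.05768775 -0.00289606] 0.059206757868885684
(0.59, 0.15, 0.19, 102) off [-0.855, -0.18, 0.015] rot [0.0012, 0.0002, 0.0294] |off|mm 105
(0.6, 0.05, 0.19, 96) off [-0.832, -0.092, -0.0] rot [0.0, -0.0, 0.0333] |off|mm 100
(0.605, -0.05, 0.19, 91) off [-0.833, -0.046, -0.0] rot [0.0, -0.0, 0.0278] |off|mm 100
(0.612, -0.14, 0.19, 87.5) off [-0.751, 0.045, 0.0] rot [-0.0, -0.0, 0.0194] |off|mm 90
(0.619, -0.218, 0.19, 87.5) off [-0.647, 0.087, 0.0] rot [0.0, 0.0, 0.0] |off|mm 78
```

Request:
drive_tool(rotation=[[0.001, 0, 0.007], [0.001, 0, 0.015], [0.001, 0, 0.022], [0.001, 0, 0.029], [0.001, 0, 0.029]], offset=[[-0.21, -0.045, 0], [-0.43, -0.09, 0], [-0.64, -0.135, 0], [-0.855, -0.18, 0], [-0.855, -0.18, 0]], grip=[1, 1, 1, 1, 1])

```text
t: 22.48
ee_pos: [0.5891, 0.1481, 0.1897]
tool_rot: [-1.978, -2.439, 0.004]
force: [-0.1, 0.5, -3.5]
grip_width: 0.0594
```

Request:
drive_tool(rotation=[[0, 0, 0.008], [0, 0, 0.016], [0, 0, 0.025], [0, 0, 0.033], [0, 0, 0.033]], offset=[[-0.21, -0.023, 0], [-0.42, -0.046, 0], [-0.62, -0.07, 0], [-0.832, -0.092, 0], [-0.832, -0.092, 0]], grip=[1, 1, 1, 1, 1])

```text
t: 23.1
ee_pos: [0.5984, 0.0473, 0.1884]
tool_rot: [-2.103, -2.33, 0.006]
force: [0.4, 0.5, -4.0]
grip_width: 0.059
```

Request:
drive_tool(rotation=[[0, 0, 0.007], [0, 0, 0.014], [0, 0, 0.021], [0, 0, 0.028], [0, 0, 0.028]], offset=[[-0.21, -0.011, 0], [-0.42, -0.023, 0], [-0.62, -0.035, 0], [-0.833, -0.046, 0], [-0.833, -0.046, 0]], grip=[1, 1, 1, 1, 1])

```text
t: 23.72
ee_pos: [0.6029, -0.053, 0.1875]
tool_rot: [-2.204, -2.234, 0.007]
force: [0.3, 0.7, -3.5]
grip_width: 0.0591
```

```bash
python3 - <<'E'
from h import *
st=arm.observe(); print(st['ee_pos'],st['tool_rot'],st['force'],st['grip_width'])
z=.19
plan([(.612,-.14,z,87.5),(.619,-.218,z,87.5)],st)
# well from the wrist camera and bath from top camera
c=cam("top"); camera("top"); d=trace("bath","top"); print([(k['p'],k['pixels'].sum()) for k in d])
camera("wrist"); d=trace("bath","wrist"); print([(k['p'],k['pixels'].sum()) for k in d])
E
```

```text
[ 0.60294083 -0.0530014   0.18747952] [-2.20355413 -2.23382633  0.00698108] [ 0.34161863  0.67757677 -3.51209694] 0.059101560662339625
(0.612, -0.14, 0.19, 87.5) off [-0.726, 0.065, -0.021] rot [-0.0019, 0.0002, 0.0182] |off|mm 88
(0.619, -0.218, 0.19, 87.5) off [-0.647, 0.087, 0.0] rot [0.0, 0.0, 0.0] |off|mm 78
[(0.92, np.int64(9234))]
[(0.63, np.int64(40667))]
```

```bash
cat >> h.py <<'E'
def edgefit(c,im,rects,p0,z,span=.006):
    g=cv2.GaussianBlur(cv2.cvtColor(im,cv2.COLOR_RGB2GRAY),(0,0),1.0).astype(np.float32)
    G=np.minimum(np.hypot(cv2.Sobel(g,5,1,0),cv2.Sobel(g,5,0,1)),150)
    pts=[]
    for a,b in rects:
        t=np.linspace(-.48,.48,120)
        pts+= [np.c_[t*a,0*t+s*b/2,0*t] for s in(-1,1)]+[np.c_[0*t+s*a/2,t*b,0*t] for s in(-1,1)]
    P=np.vstack(pts)
    def cost(p):
        u=proj(c,place(p,P,z)).astype(np.float32)
        return -cv2.remap(G,u[:,0],u[:,1],cv2.INTER_LINEAR).mean()
    best=min(((cost([p0[0]+dx,p0[1]+dy,p0[2]+da]),dx,dy,da) for dx in np.arange(-span,span+1e-6,.001) for dy in np.arange(-span,span+1e-6,.001) for da in np.radians([-2,-1,0,1,2])))
    p=np.array(p0)+best[1:]
    r=minimize(cost,p,method='Nelder-Mead',options=dict(initial_simplex=p+np.array([[0,0,0],[.001,0,0],[0,.001,0],[0,0,.01]])))
    return r.x,-r.fun
E
python3 - <<'E'
from h import *
p0=[.619,-.219,np.radians(-2.8)]
t=cv2.imread("pics/top0.png")[...,::-1].copy()
for n,im,c in(("top",t,cam("top")),("wrist",None,None)):
    if im is None: st=arm.observe(); c=cam(n,st); im=camera(n); cv2.imwrite("pics/w9.png",im[...,::-1])
    for r in([(.112,.078)],[(.112,.078),(.24,.18)],[(.24,.18)]):
        x,q=edgefit(c,im,r,p0,.1); print(n,len(r),x[:2].round(4),np.degrees(x[2]).round(2),round(q,1))
    u=proj(c,place(x,box(.112,.078,.1,.1))); print(u[::2].round().tolist())
E
```

```text
top 1 [ 0.621 -0.22 ] -2.8 150.0
top 2 [ 0.6203 -0.2187] -3.3 150.0
top 1 [ 0.619 -0.218] -3.8 150.0
[[361.0, 215.0], [322.0, 212.0], [362.0, 161.0], [324.0, 158.0]]
wrist 1 [ 0.6205 -0.22  ] -3.37 150.0
wrist 2 [ 0.6196 -0.2189] -3.38 112.1
wrist 1 [ 0.6194 -0.2179] -3.51 81.4
[[33.0, 138.0], [119.0, 145.0], [49.0, 248.0], [126.0, 253.0]]
```

```bash
python3 - <<'E'
from h import *
plan([(.612,-.14,.188,86.7),(.6198,-.2192,.188,86.7)])
E
```

```text
(0.612, -0.14, 0.188, 86.7) off [-0.739, 0.063, 0.002] rot [-0.0016, 0.0002, 0.0235] |off|mm 89
(0.6198, -0.2192, 0.188, 86.7) off [-0.655, 0.103, 0.0] rot [0.0, 0.0, 0.0] |off|mm 80
```

Request:
drive_tool(rotation=[[-0.001, 0, 0.006], [-0.001, 0, 0.012], [-0.001, 0, 0.018], [-0.001, 0, 0.0235], [-0.001, 0, 0.0235]], offset=[[-0.18, 0.015, 0], [-0.37, 0.03, 0], [-0.55, 0.047, 0], [-0.74, 0.063, 0], [-0.74, 0.063, 0]], grip=[1, 1, 1, 1, 1])

```text
t: 24.6
ee_pos: [0.6121, -0.143, 0.188]
tool_rot: [-2.288, -2.152, 0.003]
force: [-0.2, 0.0, -3.4]
grip_width: 0.0593
```

Request:
drive_tool(rotation=[[0, 0, 0], [0, 0, 0], [0, 0, 0], [0, 0, 0], [0, 0, 0], [0, 0, 0]], offset=[[-0.17, 0.025, 0], [-0.34, 0.05, 0], [-0.51, 0.08, 0], [-0.655, 0.103, 0], [-0.655, 0.103, 0], [-0.655, 0.103, 0]], grip=[1, 1, 1, 1, 1, 1])

```text
t: 25.35
ee_pos: [0.6196, -0.2218, 0.1879]
tool_rot: [-2.287, -2.152, 0.003]
force: [-0.6, -0.3, -4.1]
grip_width: 0.0593
```

```bash
python3 - <<'E'
from h import *
st=arm.observe(); print(st['ee_pos'],st['tool_rot'],st['force'],st['grip_width'])
plan([(.6198,-.2192,.12,86.7)],st)
E
```

```text
[ 0.61963389 -0.22180488  0.18793701] [-2.28745094 -2.15167756  0.00258331] [-0.56219393 -0.32068676 -4.10273062] 0.05932831081008584
(0.6198, -0.2192, 0.12, 86.7) off [0.022, 0.001, 0.566] rot [-0.0006, 0.0001, -0.0011] |off|mm 68
```

Request:
drive_tool(rotation=[[-0.0004, 0, -0.001], [-0.0004, 0, -0.001], [-0.0004, 0, -0.001], [-0.0004, 0, -0.001], [-0.0004, 0, -0.001], [-0.0004, 0, -0.001]], offset=[[0.02, 0, 0.12], [0.02, 0, 0.26], [0.02, 0, 0.4], [0.02, 0, 0.52], [0.02, 0, 0.56], [0.02, 0, 0.56]], grip=[1, 1, 1, 1, 1, 1])

```text
t: 26.1
ee_pos: [0.6195, -0.2191, 0.1207]
tool_rot: [-2.284, -2.156, 0.001]
force: [-0.2, 0.6, -3.1]
grip_width: 0.059
```

```bash
python3 - <<'E'
from h import *
st=arm.observe(); print(st['ee_pos'],st['tool_rot'],st['force'],st['grip_width'])
plan([(.6198,-.2192,.089,86.7)],st)
E
```

```text
[ 0.61950716 -0.21910651  0.12066498] [-2.28402051e+00 -2.15600830e+00  1.49488468e-03] [-0.15355038  0.59032096 -3.10744885] 0.05901264242537088
(0.6198, -0.2192, 0.089, 86.7) off [-0.001, 0.003, 0.264] rot [-0.0004, 0.0001, -0.0] |off|mm 32
```

Request:
drive_tool(rotation=[[0, 0, 0], [0, 0, 0], [0, 0, 0], [0, 0, 0], [0, 0, 0], [0, 0, 0], [0, 0, 0], [0, 0, 0]], offset=[[0, 0.002, 0.06], [0, 0.002, 0.12], [0, 0.002, 0.18], [0, 0.002, 0.22], [0, 0.002, 0.25], [0, 0.002, 0.26], [0, 0.002, 0.26], [0, 0.002, 0.26]], grip=[1, 1, 1, 1, 1, 1, 1, 1])

```text
t: 27.1
ee_pos: [0.6199, -0.2192, 0.0898]
tool_rot: [-2.284, -2.156, 0.001]
force: [0.1, -0.3, -3.6]
grip_width: 0.0591
```

```bash
python3 - <<'E'
from h import *
st=arm.observe(); print(st['ee_pos'],st['tool_rot'],st['force'],st['grip_width'])
plan([(.6198,-.2192,.089,86.7)],st)
a=camera("wrist").copy();b=camera("scene").copy();c=cam("wrist",st);cs=cam("scene")
def dots(im,c,P,col):
    for u in proj(c,P): cv2.circle(im,tuple(int(round(v)) for v in u),1,col,-1)
yaw=2*np.arctan2(st['tool_rot'][1],st['tool_rot'][0])-np.pi/2
bp=[*st['ee_pos'][:2],yaw]; w=[.6198,-.2192,np.radians(-3.3)]
for im,cc in((a,c),(b,cs)):
    dots(im,cc,place(bp,box(.095,.06,0,.048),st['ee_pos'][2]+.026),(255,0,0))
    dots(im,cc,place(w,box(.112,.078,.1,.1)),(0,200,0))
    dots(im,cc,place(w,box(.24,.18,.1,.1)),(0,0,255))
cv2.imwrite("pics/f.png",np.hstack([a[60:384,80:430],cv2.resize(b[130:260,90:230],(450,418),interpolation=cv2.INTER_CUBIC)[40:364]])[...,::-1])
E
```

```text
[ 0.61994477 -0.21920615  0.0897578 ] [-2.28440938e+00 -2.15635073e+00  1.13470362e-03] [ 0.11880601 -0.33979153 -3.64884431] 0.05914725903720031
(0.6198, -0.2192, 0.089, 86.7) off [-0.0, -0.001, 0.006] rot [-0.0002, 0.0001, -0.0] |off|mm 1
```

View pics/f.png

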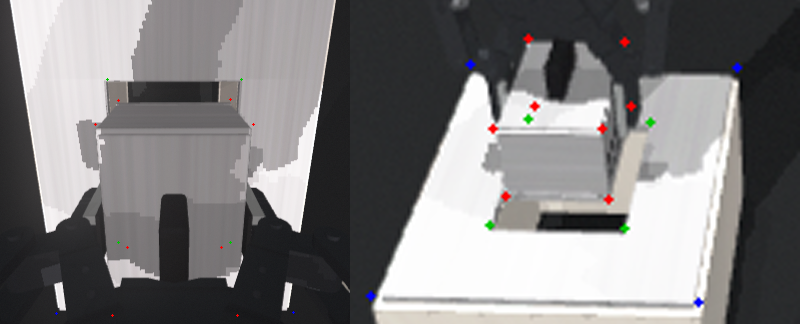

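```bash
python3 - <<'E'
from h import *
st=arm.observe(); print(st['t'],abs(st['joint_vel']).max(),st['ee_pos'],st['force'],st['grip_width']); print(arm.job_done())
E
```

```text
27.2 0.0015375297860544188 [ 0.61991382 -0.2191873   0.08972893] [ 0.39290551  0.6050317  -3.43995911] 0.05946616825609973
the job is handed in; nothing more can be done
None
```

The job is handed in at 27.2 s: the closed basket is held still over the well, with the lid seated and nothing of the bath touched.

**What I did:**
- **Lid:** I gripped it by its bar and lowered it onto the basket. It stopped at the 40 mm seated height, with 13 N when pressed, and looked square in the view afterwards.
- **Carry:** I took the basket across its width, astride the bar. It crossed the screen with its underside about 55 mm above the top edge, and I saw no sign of contact.

**Last checks:**
- **Height:** the basket's underside is about 15 mm above the deck.
- **Position:** it is centred on the well to about 1 mm and turned in line to about 0.1° by the arm's reading. Basket and well positions from the images are good to about 1–2 mm.
- **Hold:** grip width is 59 mm, the load is a steady 3.5 N or so, and the joints are at rest.

**What disagreed:**
- **Finger length:** the real fingertips sit roughly 40 mm short of the reported TCP. My first try at the lid therefore closed on air. I reset the depths from the images and from contact.
- **Final view:** the scene camera agrees with the expected pose to about 1 mm. The wrist view puts the basket a few pixels off, so it could be 1–2 mm forward or lower, which is still within the height band and the well's clearance.

I did not recheck the bottle, jar and spare cassette at the end, but the arm never went near them.

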